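Lock the guide board in its frame with two turn-buttons

TASK

Lock the wooden guide board down in its holding frame: with a fingertip, push each of the two steel turn-buttons round by its peg until its bar lies over the end of the board, square to that end and pointing straight at the other pivot, not short of it and not past it. Leave the board lying flat in its bed, neither lifted nor shifted, and leave the brush, the scraper and the tape roll where they are.

Things in the scene. Friction and masses are not known exactly. Their poses are not given: they have to be found in the camera images.
- frame: flat wooden holding frame fixed to the table, 150 (x) x 330 (y) mm; origin under its centre on the table; z up, y along its length, from the right end to the left, -x to the robot. Base plate's top 10 mm above the table; strips beside the board reach 18 mm, end blocks (y 111 to 155 mm either way) 17 mm
- left_catch (a joint): angle (rad) of the left (+y) turn-button, a flat steel bar turning level on a pivot screw. 0 = square: it points straight at the right pivot, over the board's end. Grows as the bar opens towards the robot (1.57 = pointing to the frame's -x); closing turns it counter-clockwise from above. Range -0.6 to 2.3, NO stop at square. Even friction, about 1 N at the peg, no spring: stays where left
- left_peg (a point): top centre of the upright wooden peg near the free end of the left (+y) turn-button: 16 mm diameter, from 28 to 56 mm above the table, 58 mm from the pivot axis. The bar is 18 mm wide, 10 mm thick (18 to 28 mm above the table) and ends 67 mm from the pivot
- left_pivot (a point): pivot of the left (+y) turn-button, on its axis at the bar's top face, 28 mm above the table; in the frame's own axes at y = +131 mm, x = 0. The screw head stands 4 mm higher
- right_catch (a joint): angle (rad) of the right (-y) turn-button, a flat steel bar turning level on a pivot screw. 0 = square: it points straight at the left pivot, over the board's end. Grows as the bar opens towards the robot (1.57 = pointing to the frame's -x); closing turns it clockwise from above. Range -0.6 to 2.3, NO stop at square. Even friction, about 1 N at the peg, no spring: stays where left
- right_peg (a point): top centre of the upright wooden peg near the free end of the right (-y) turn-button: 16 mm diameter, from 28 to 56 mm above the table, 58 mm from the pivot axis. The bar is 18 mm wide, 10 mm thick (18 to 28 mm above the table) and ends 67 mm from the pivot
- right_pivot (a point): pivot of the right (-y) turn-button, on its axis at the bar's top face, 28 mm above the table; in the frame's own axes at y = -131 mm, x = 0. The screw head stands 4 mm higher
- board: wooden guide board 216 x 114 mm lying loose in the frame with about 3 mm play, 0.3 kg; origin under its centre; its x runs along its length (the frame's y). 6 mm thick, top 16 mm above the table; along its long side away from the robot (46 to 57 mm from its centre line) stands a fence, top 38 mm above the table
- brush: flour brush with wooden handle, 197 x 39 x 46 mm, loose on the table to the right; leave alone; origin under its centre
- scraper: steel dough scraper with a wooden grip, 99 x 126 x 20 mm, loose on the table, near right; leave alone; origin under its centre
- tape: roll of paper tape, 101 mm across, 18 mm high, loose on the table to the left of the frame; leave alone; origin under its centre

How it is judged:
At the end, for the whole second after the job is handed in: Both turn-buttons stand still within 0.21 rad (12 degrees) of square over the board's ends; the board lies flat and at rest in the frame within 10 mm of where it was; brush, scraper and tape roll are within 30 mm of where they were (value of joint left_catch between -0.21 and 0.21 rad and velocity of joint left_catch between -0.05 and 0.05 rad/s and value of joint right_catch between -0.21 and 0.21 rad and velocity of joint right_catch between -0.05 and 0.05 rad/s and distance of board from where it was at the start of the episode below 0.01 m and z of board in the frame of frame between 0.006 and 0.014 m and angle between board's own z axis and vertical below 0.05 rad and linear speed of board below 0.02 m/s and distance of each of brush, scraper, tape from where it was at the start of the episode below 0.03 m); the robot touches nothing.
It fails at once if the guide board is lifted off the frame's bed (z of board in the frame of frame above 0.022 m).
It fails at once if the guide board is tipped (angle between board's own z axis and vertical above 0.17 rad).
It fails at once if the flour brush is moved (distance of brush from where it was at the start of the episode above 0.03 m).
It fails at once if the dough scraper is moved (distance of scraper from where it was at the start of the episode above 0.03 m).
It fails at once if the tape roll is moved (distance of tape from where it was at the start of the episode above 0.03 m).
It also fails if it takes over 50 s, if anything falls off the work surface, if the arm or the gripper's body presses on something with over 40 N, if the wrist force passes 120 N, or if a joint passes its speed limit or range.

ROBOT

A 7-joint arm with a two-finger parallel gripper is mounted at the origin on a cart in front of the work surface, level with it; the furniture and walls round the work are solid. World frame = base frame: x ahead of the robot, y to its left, z up, the work surface at z = 0. Lengths are in m, angles in rad, forces in N, time in s.
With the tool pointing down it reaches from about 0.35 to 0.9 m from the base axis. Payload 8.1 kg.
Tool frame: the origin (TCP) lies on the centre line of the jaws, within the pads' length; the fingertips stand 22 mm ahead of it and the grasp point (between the pads) lies 3 mm ahead of it; z points along the fingers, y is the direction in which the jaws open and shut (so a half turn about z gives the same grasp; the last joint's range is limited). The gripper opens to 92 mm and grips with 3 to 60 N. Pads are 19 mm wide; open, the fingers measure 130 mm over their backs; the gripper's body (75 mm by 190 mm) begins 47 mm behind the grasp point.
Start: joints at [1.243, 0.434, 0.025, 1.573, -0.012, 1.134, -0.075], TCP at [0.139, -0.609, 0.249] pointing down, gripper open.
Joint ranges: [-2.62, 2.62], [-0.44, 2.09], [-1.27, 1.32], [0.08, 2.57], [-1.32, 4.46], [0.12, 2], [-2.74, 2.74]. Speed limits (rad/s): [2.22, 2.22, 3.01, 3.01, 3.14, 3.14, 3.14].

INTERFACE

Orientations are given as a rotation vector (axis times angle).
In Python, from cell import arm gives the robot as it stands.
- The arm moves only by the shell command python3 -m pendant 'ROWS' [FORCE]. ROWS is JSON, a list that holds one entry, the list of rows, each a list of 7 numbers: the shift along the tool's x, y, z in units of 0.04 m (1.0 is 0.04 m), then the turn, a rotation vector about the tool's x, y, z in units of 0.08 rad (1.0 is 0.08 rad), then the closure, from 0 (fully open) to 1 (shut). In form: [[[tx, ty, tz, ax, ay, az, fingers], ...]]. A call has 1 to 20 rows; each row shifts and turns the commanded pose from where the row before left it, along the tool's axes as they then stand; what a row does not reach is not made up. A row lasts 1/12 s, in which the tool goes at most 41.7 mm and 7.16 degrees, less where a joint would pass 70% of its speed; a pose out of reach is approached as far as the arm can. A call with a number of a shift or a turn outside -1 to 1 is refused whole. A call with a gripper value outside its range is refused whole. The fingers move at their own pace and stop on an object; FORCE is the grip in N (left out, the last holds). Time passes only in rows, so rows that do not move let the fingers close. It gives the time, the measured TCP pose, the force and the opening at its end, in the units of the state.
- arm.observe(): the state, without advancing time (a new reading comes with each control period).
- arm.get_image(name): name is "side" or "top" or "wrist"; returns a dict with "img" (384x512x3 uint8, red, green, blue), "z_map" (384x512 float32, m along the optical axis (not along the pixel's ray), 0 where there is no reading), "K" (3x3 intrinsics, pixels), "k1" (the pictures are not rectified: a ray, as slopes to the right and down, at radius r is drawn at 1 + k1 r^2 times it, then the intrinsics apply), "R" (3x3) and "t" (3): a world point X has camera coordinates R X + t. Camera axes: x right, y down, z forward; pixel columns grow to the right and rows downward; lengths in m; the calibration is good to about 2 mm. A picture is of the moment at which its call begins.
- arm.sign_off(): hands the job in, once; it reports no verdict.
The state is a dict: "clock": time; "joints": joint angles; "dq": joint speeds; "joint_efforts": joint torques, N m; "position": TCP position; "ee_rot": TCP orientation; "force": force on the tool from outside, world axes, zero at the start; "ft_torque": the same for the moment, N m; "width": opening from 0.0 (shut) to 1.0 (fully open).
Only numpy, scipy, OpenCV 4.12 (cv2) and the standard library are available. Lean on these libraries where they do the work, as an engineer would, in place of code of your own. Each camera call takes 0.05 s, during which the arm holds its last target.

## Working session

There is one attempt and no reset: what is moved stays moved. The work goes in short steps, Python scripts to look and compute and a shell command to move; the robot and the scene stay as the last step left them, time stands still between calls to the robot, and variables do not carry over. Pictures are saved under pics/ and viewed, and the job is handed in when it is done.

```bash
ls; mkdir -p pics; python3 - <<'E'
from cell import arm
import cv2,numpy as np
print(arm.observe())
for n in("top","side"):
    d=arm.get_image(n);cv2.imwrite(f"pics/{n}0.png",d["img"][...,::-1]);print(n,d["K"],d["k1"],d["R"],d["t"])
    np.savez(f"{n}0.npz",**d)
E
```

```text
pics
{'clock': 0.0, 'joints': array([ 1.24341847,  0.43523191,  0.02498341,  1.57412268, -0.01159022,
        1.1339858 , -0.07508515]), 'dq': array([ 6.64755525e-04,  1.04752149e-03,  7.35694341e-04, -4.93211410e-05,
       -2.09377219e-04, -1.25435911e-03, -1.28115116e-03]), 'joint_efforts': array([-2.04864955e-03, -6.67869115e+01,  9.83426683e-01, -3.14467621e+01,
       -6.08344423e-02,  4.28422261e-02,  9.61159481e-05]), 'position': array([ 0.13913487, -0.60881674,  0.24792963]), 'ee_rot': array([-3.12022572e+00, -3.52067164e-01,  5.28313470e-04]), 'force': array([-0.53517046,  0.61737581, -0.07611744]), 'ft_torque': array([ 0.00253462,  0.03181747, -0.03061428]), 'width': 0.9967996885464574}
top [[439.10800711   0.         250.25428002]
 [  0.         439.10800711 189.78743482]
 [  0.           0.           1.        ]] -0.10362291139924983 [[-0.01091466 -0.99983686 -0.01439198]
 [-0.99323409  0.01250446 -0.1154542 ]
 [ 0.11561533  0.01303446 -0.99320854]] [-0.01597942  0.51819849  1.48631158]
side [[429.11452966   0.         260.35020521]
 [  0.         429.11452966 193.4289894 ]
 [  0.           0.           1.        ]] -0.14431815107554474 [[ 0.57853251  0.81558732 -0.01083755]
 [ 0.69053702 -0.49681394 -0.52567532]
 [-0.43411837  0.29663653 -0.85061625]] [-0.28033847 -0.34963925  1.53198892]
```

View pics/top0.png

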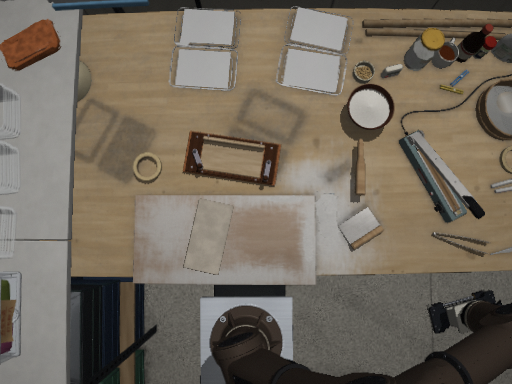

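View pics/side0.png

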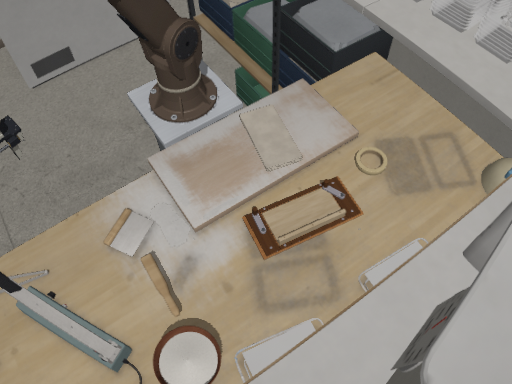

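The top view shows the frame at about (232,158), the tape at (147,166), the brush at (360,168) and the scraper at (361,227). I'll zoom in on the frame next.

```bash
cat > h.py <<'E'
import numpy as np,cv2
def px2w(d,uv,z):
    K=d["K"];k1=float(d["k1"]);R=d["R"];t=d["t"]
    out=[]
    for u,v in np.atleast_2d(uv):
        xd=(u-K[0,2])/K[0,0];yd=(v-K[1,2])/K[1,1];x,y=xd,yd
        for _ in range(20):
            s=1+k1*(x*x+y*y);x,y=xd/s,yd/s
        r=R.T@np.array([x,y,1]);c=-R.T@t
        out.append(c+r*(z-c[2])/r[2])
    return np.array(out)
def w2px(d,X):
    K=d["K"];X=np.atleast_2d(X)
    c=X@d["R"].T+d["t"];s=c[:,:2]/c[:,2:];r2=(s**2).sum(1,keepdims=True)
    s=s*(1+float(d["k1"])*r2);return s*[K[0,0],K[1,1]]+[K[0,2],K[1,2]]
E
python3 - <<'E'
import cv2,numpy as np
d=np.load("top0.npz");s=np.load("side0.npz")
a=cv2.resize(d["img"][125:195,175:290],None,fx=6.5,fy=6.5,interpolation=cv2.INTER_CUBIC)
cv2.imwrite("pics/topz.png",a[...,::-1])
a=cv2.resize(s["img"][170:260,235:370],None,fx=5.5,fy=5.5,interpolation=cv2.INTER_CUBIC)
cv2.imwrite("pics/sidez.png",a[...,::-1])
E
```

```text
(no output)
```

View pics/topz.png

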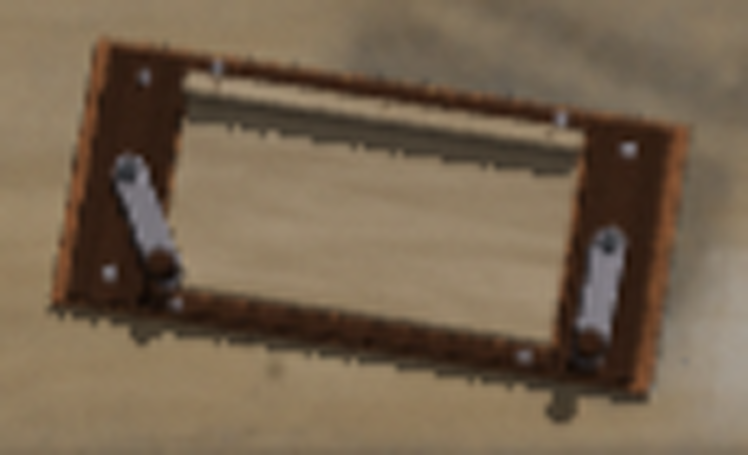

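View pics/sidez.png

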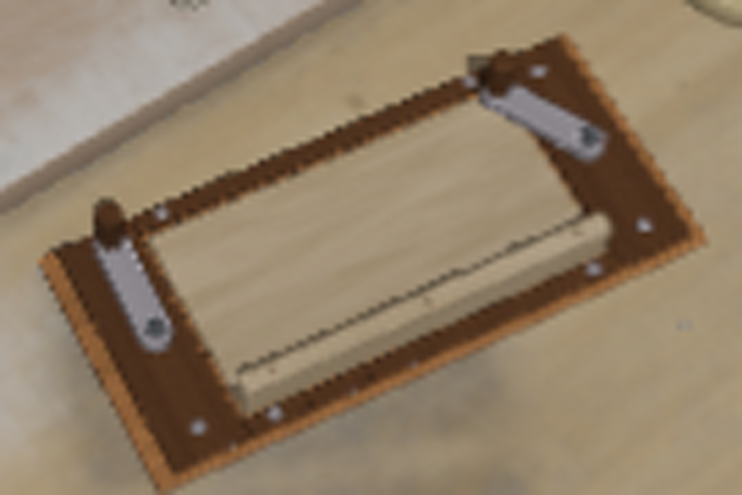

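Both zooms show the bars open towards the robot. In the top zoom the pivots are at about (127,170) and (608,241), and the pegs at about (162,262) and (592,342). I'll turn these into positions and check them against the given sizes.

```bash
python3 - <<'E'
import numpy as np
from h import *
d=np.load("top0.npz");s=np.load("side0.npz")
T=lambda x,y:(175+(x+.5)/6.5-.5,125+(y+.5)/6.5-.5)
S=lambda x,y:(235+(x+.5)/5.5-.5,170+(y+.5)/5.5-.5)
def rep(nm,d,F,pl,pr,gl,gr):
    PL,PR=px2w(d,[F(*pl),F(*pr)],.032); GL,GR=px2w(d,[F(*gl),F(*gr)],.056)
    v=(PR-PL)[:2];print(nm,PL,PR,"sep",np.hypot(*v),"ctr",(PL+PR)/2,"yaw",np.arctan2(v[0],-v[1]))
    e=v/np.hypot(*v);
    for n,g,p,u,sg in(("L",GL,PL,e,-1),("R",GR,PR,-e,1)):
        w=(g-p)[:2];print(n,g,"rad",np.hypot(*w),"ang",sg*np.arctan2(u[0]*w[1]-u[1]*w[0],u@w))
rep("top",d,T,(127,170),(608,241),(161,261),(592,342))
rep("side",s,S,(591,136),(155,327),(497,64),(107,208))
print("cam",-d["R"].T@d["t"],-s["R"].T@s["t"])
# scraper/tape/brush rough
print(px2w(d,[(147,166),(360,168),(361,227)],.01))
E
```

```text
top [0.6578002  0.17287401 0.032     ] [ 0.61533843 -0.08522     0.032     ] sep 0.2615636067994467 ctr [0.63656931 0.04382701 0.032     ] yaw -0.16305981293459826
L [0.60358948 0.15114084 0.056     ] rad 0.05840489907136544 ang 1.0264528887204543
R [ 0.55742978 -0.07529325  0.056     ] rad 0.05875332473162376 ang 1.5640853460389168
side [0.65981117 0.17414481 0.032     ] [ 0.61589    -0.08432678  0.032     ] sep 0.26217672635262934 ctr [0.63785058 0.04490901 0.032     ] yaw -0.16831871910117782
L [0.60465013 0.15013491 0.056     ] rad 0.0601599175335473 ang 0.9919410196981707
R [ 0.55524997 -0.07141375  0.056     ] rad 0.061999669792859244 ang 1.5293031532281645
cam [ 0.34267759 -0.04182988  1.53581556] [ 1.0686883  -0.39950902  1.11629977]
[[ 0.61003598  0.34432053  0.01      ]
 [ 0.59284161 -0.41008765  0.01      ]
 [ 0.3851728  -0.40551115  0.01      ]]
```

The views agree to within 1–2 mm. Pivot separation is 262 mm and peg radius about 58 mm, as given, with left at about 1.0 rad and right at about 1.55 rad. I'll close the jaws and turn the tool so its x axis points along the middle of the right peg's arc.

```bash
python3 -m pendant '[[[0,0,0,0,0,-1,1],[0,0,0,0,0,-1,1],[0,0,0,0,0,-1,1],[0,0,0,0,0,-1,1],[0,0,0,0,0,-1,1],[0,0,0,0,0,0,1],[0,0,0,0,0,0,1]]]' 20
cat > plan.py <<'E'
import sys,numpy as np
from cell import arm
from scipy.spatial.transform import Rotation as Ro
def to(*P):
    o=arm.observe();R=Ro.from_rotvec(o["ee_rot"]).as_matrix();p=o["position"]
    print("pos",p.round(4),"head",np.arctan2(R[1,0],R[0,0]).round(3),"zdir",R[:,2].round(3),"F",o["force"].round(1),"w",o["width"],"t",o["clock"])
    for q in P:
        q=np.array(q);print(q.round(4),"units",(R.T@(q-p)/.04).round(2));p=q
PL=np.array([.6588,.1735]);PR=np.array([.6156,-.0848]);fx=np.array([np.cos(-.166),np.sin(-.166)]);fy=np.array([-fx[1],fx[0]])
def peg(side,th): return (PR-58e-3*np.sin(th)*fx+58e-3*np.cos(th)*fy) if side=="R" else (PL-58e-3*np.sin(th)*fx-58e-3*np.cos(th)*fy)
E
python3 - <<'E'
from plan import *
n=np.array([np.cos(.62),np.sin(.62)]);a=peg("R",1.55)-n*.036
to([*a,.2],[*a,.062])
E
```

```text
clock: 0.68
position: [0.1391, -0.6091, 0.2484]
ee_rot: [-2.99, -0.961, -0.0]
force: [0.0, -0.8, -0.7]
width: 0.542
pos [ 0.1391 -0.6091  0.2484] head 0.622 zdir [-0.     0.001 -1.   ] F [ 0.  -0.8 -0.7] w 0.5416315316445367 t 0.6833
[ 0.5293 -0.0949  0.2   ] units [15.42 -4.76  1.22]
[ 0.5293 -0.0949  0.062 ] units [-0.    0.    3.45]
```

```bash
python3 -m pendant '[[[0.77,-0.24,0.06,0,0,0,1],[0.77,-0.24,0.06,0,0,0,1],[0.77,-0.24,0.06,0,0,0,1],[0.77,-0.24,0.06,0,0,0,1],[0.77,-0.24,0.06,0,0,0,1],[0.77,-0.24,0.06,0,0,0,1],[0.77,-0.24,0.06,0,0,0,1],[0.77,-0.24,0.06,0,0,0,1],[0.77,-0.24,0.06,0,0,0,1],[0.77,-0.24,0.06,0,0,0,1],[0.77,-0.24,0.06,0,0,0,1],[0.77,-0.24,0.06,0,0,0,1],[0.77,-0.24,0.06,0,0,0,1],[0.77,-0.24,0.06,0,0,0,1],[0.77,-0.24,0.06,0,0,0,1],[0.77,-0.24,0.06,0,0,0,1],[0.77,-0.24,0.06,0,0,0,1],[0.77,-0.24,0.06,0,0,0,1],[0.77,-0.24,0.06,0,0,0,1],[0,0,0,0,0,0,1]]]'
python3 - <<'E'
from plan import *
import cv2
n=np.array([np.cos(.62),np.sin(.62)]);a=peg("R",1.55)-n*.036
to([*a,.1],[*a,.062])
d=arm.get_image("wrist");cv2.imwrite("pics/w1.png",d["img"][...,::-1])
E
```

```text
clock: 2.35
position: [0.5106, -0.1124, 0.203]
ee_rot: [-2.985, -0.972, -0.005]
force: [-0.1, 0.1, 0.3]
width: 0.007
pos [ 0.5106 -0.1124  0.203 ] head 0.629 zdir [ 0.002  0.003 -1.   ] F [-0.1  0.1  0.3] w 0.006923251370423958 t 2.35
[ 0.5293 -0.0949  0.1   ] units [ 0.63 -0.07  2.58]
[ 0.5293 -0.0949  0.062 ] units [-0.    0.    0.95]
```

View pics/w1.png

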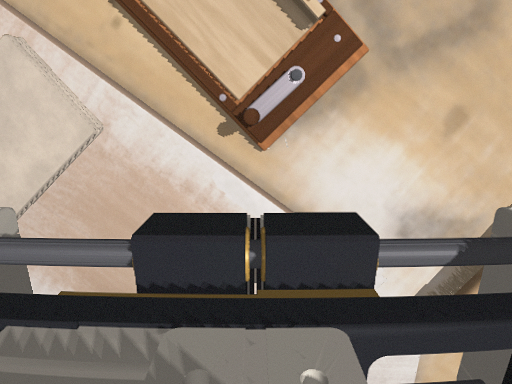

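The wrist view shows the peg at about (253,115), straight ahead of the jaw centre at about (255,250), with clear space in front. I'll descend.

```bash
python3 -m pendant '[[[0.13,-0.01,0.7,0,0,0,1],[0.13,-0.01,0.7,0,0,0,1],[0.13,-0.01,0.7,0,0,0,1],[0.13,-0.02,0.7,0,0,0,1],[0.11,-0.02,0.7,0,0,0,1],[0,0,0,0,0,0,1],[0,0,0,0,0,0,1]]]'
python3 - <<'E'
from plan import *
import cv2
n=np.array([np.cos(.629),np.sin(.629)])
to(*[[*(peg("R",th)-n*.0175),.060] for th in (1.55,1.16,.78,.4,.2,0)])
d=arm.get_image("wrist");s=arm.get_image("side")["img"][130:290,200:400]
cv2.imwrite("pics/w2.png",d["img"][...,::-1]);cv2.imwrite("pics/s2.png",cv2.resize(s,None,fx=3.5,fy=3.5)[...,::-1])
E
```

```text
clock: 2.98
position: [0.5247, -0.1027, 0.0624]
ee_rot: [-2.989, -0.963, 0.005]
force: [0.3, -0.9, -0.0]
width: 0.006
pos [ 0.5247 -0.1027  0.0624] head 0.623 zdir [-0.004 -0.    -1.   ] F [ 0.3 -0.9 -0. ] w 0.006333872194467579 t 2.9833
[ 0.5445 -0.0843  0.06  ] units [ 0.67 -0.09  0.06]
[ 0.5528 -0.0635  0.06  ] units [ 0.47 -0.3  -0.  ]
[ 0.568  -0.0477  0.06  ] units [ 0.54 -0.1  -0.  ]
[ 0.588  -0.0387  0.06  ] units [ 0.54  0.11 -0.  ]
[ 0.5995 -0.0371  0.06  ] units [ 0.26  0.14 -0.  ]
[ 0.611  -0.0379  0.06  ] units [ 0.22  0.18 -0.  ]
```

View pics/w2.png

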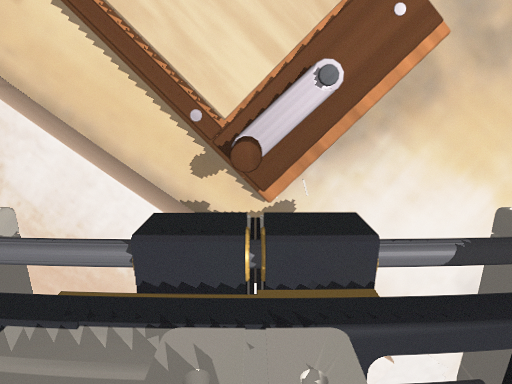

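View pics/s2.png

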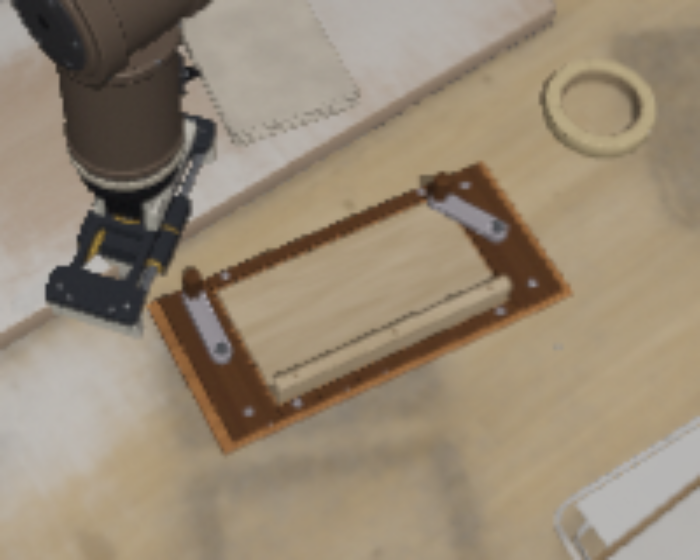

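The peg at (247,153) is just ahead of the finger faces and nothing is touching. I'll push along the arc to about 0.4 rad, then check.

```bash
python3 -m pendant '[[[0.23,-0.03,0.03,0,0,0,1],[0.22,-0.03,0.03,0,0,0,1],[0.22,-0.03,0,0,0,0,1],[0.16,-0.1,0,0,0,0,1],[0.16,-0.1,0,0,0,0,1],[0.16,-0.1,0,0,0,0,1],[0.18,-0.03,0,0,0,0,1],[0.18,-0.03,0,0,0,0,1],[0.18,-0.03,0,0,0,0,1],[0.18,0.03,0,0,0,0,1],[0.18,0.04,0,0,0,0,1],[0.18,0.04,0,0,0,0,1],[0,0,0,0,0,0,1],[0,0,0,0,0,0,1]]]'
python3 - <<'E'
from plan import *
import cv2
n=np.array([np.cos(.625),np.sin(.625)])
to(*[[*(peg("R",th)-n*.0175),.060] for th in (.4,.2,0)])
d=arm.get_image("wrist");a=arm.get_image("side");s=a["img"][130:290,200:400];np.savez("s3.npz",**a)
cv2.imwrite("pics/w3.png",d["img"][...,::-1]);cv2.imwrite("pics/s3.png",cv2.resize(s,None,fx=4,fy=3.75)[...,::-1])
E
```

```text
clock: 4.25
position: [0.5908, -0.0379, 0.0608]
ee_rot: [2.989, 0.965, 0.002]
force: [-0.3, -0.1, -0.2]
width: -0.0
pos [ 0.5908 -0.0379  0.0608] head 0.625 zdir [ 0.001  0.    -1.   ] F [-0.3 -0.1 -0.2] w -4.800466505420663e-05 t 4.25
[ 0.588  -0.0386  0.06  ] units [-0.07 -0.03  0.02]
[ 0.5994 -0.0371  0.06  ] units [0.26 0.14 0.  ]
[ 0.611  -0.0378  0.06  ] units [0.22 0.18 0.  ]
```

View pics/w3.png

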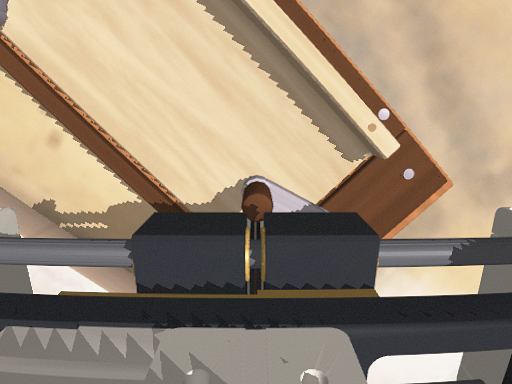

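View pics/s3.png

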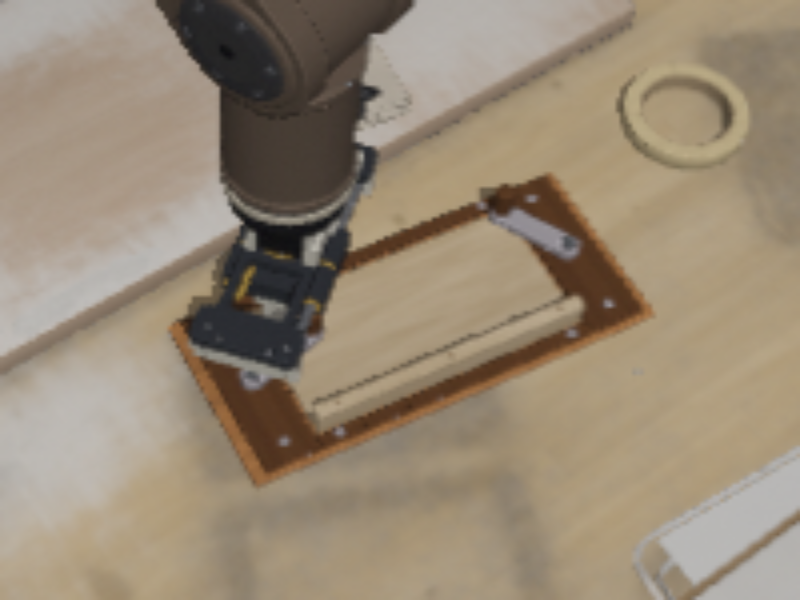

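The right peg is following the finger and its bar now lies over the board. I'll finish the arc, then back off the way I came and lift.

```bash
python3 -m pendant '[[[0.1,0.05,0,0,0,0,1],[0.1,0.08,0,0,0,0,1],[0.08,0.08,0,0,0,0,1],[0.06,0.05,0,0,0,0,1],[0.04,0.03,0,0,0,0,1],[0,0,0,0,0,0,1],[0,0,0,0,0,0,1],[0,0,0,0,0,0,1]]]'
python3 - <<'E'
from plan import *
import cv2
n=np.array([np.cos(.625),np.sin(.625)])
to([*(peg("R",0)-n*.0175),.060])
E
python3 -m pendant '[[[-0.4,0,0,0,0,0,1],[-0.4,0,0,0,0,0,1],[0,0,-0.9,0,0,1,1],[0,0,-0.9,0,0,1,1],[0,0,0,0,0,1,1],[0,0,0,0,0,1,1],[0,0,0,0,0,1,1],[0,0,0,0,0,1,1],[0,0,0,0,0,1,1],[0,0,0,0,0,1,1],[0,0,0,0,0,1,1],[0,0,0,0,0,1,1],[0,0,0,0,0,1,1],[0,0,0,0,0,1,1],[0,0,0,0,0,1,1],[0,0,0,0,0,1,1],[0,0,0,0,0,0,1],[0,0,0,0,0,0,1]]]'
python3 - <<'E'
from plan import *
import cv2
h=-.66;n=np.array([np.cos(h),np.sin(h)]);a=peg("L",1.01)-n*.036
to([*a,.135],[*a,.062])
for c in("wrist","side","top"):
    a=arm.get_image(c);np.savez(c+"4.npz",**a);s=a["img"]
    if c=="side":s=cv2.resize(s[150:270,230:390],None,fx=5,fy=5,interpolation=2)
    if c=="top":s=cv2.resize(s[120:200,175:295],None,fx=6,fy=6,interpolation=2)
    cv2.imwrite(f"pics/{c}4.png",s[...,::-1])
E
```

```text
clock: 5.02
position: [0.6091, -0.0384, 0.0608]
ee_rot: [2.989, 0.965, 0.001]
force: [0.4, -0.2, 0.2]
width: 0.005
pos [ 0.6091 -0.0384  0.0608] head 0.625 zdir [ 0. -0. -1.] F [ 0.4 -0.2  0.2] w 0.005044186846428941 t 5.0167
[ 0.611  -0.0378  0.06  ] units [0.05 0.02 0.02]
clock: 6.52
position: [0.583, -0.057, 0.1328]
ee_rot: [3.047, -0.766, 0.001]
force: [-1.0, 0.5, 0.3]
width: 0.005
pos [ 0.583  -0.057   0.1328] head -0.493 zdir [ 0. -0. -1.] F [-1.   0.5  0.3] w 0.005269526389675041 t 6.5167
[0.5768 0.1733 0.135 ] units [-2.86 -5.   -0.06]
[0.5768 0.1733 0.062 ] units [-0.   -0.    1.82]
```

View pics/wrist4.png

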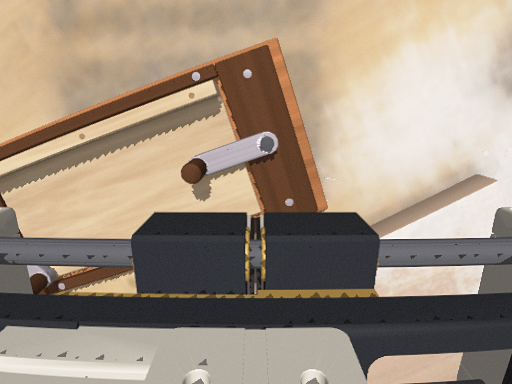

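View pics/side4.png

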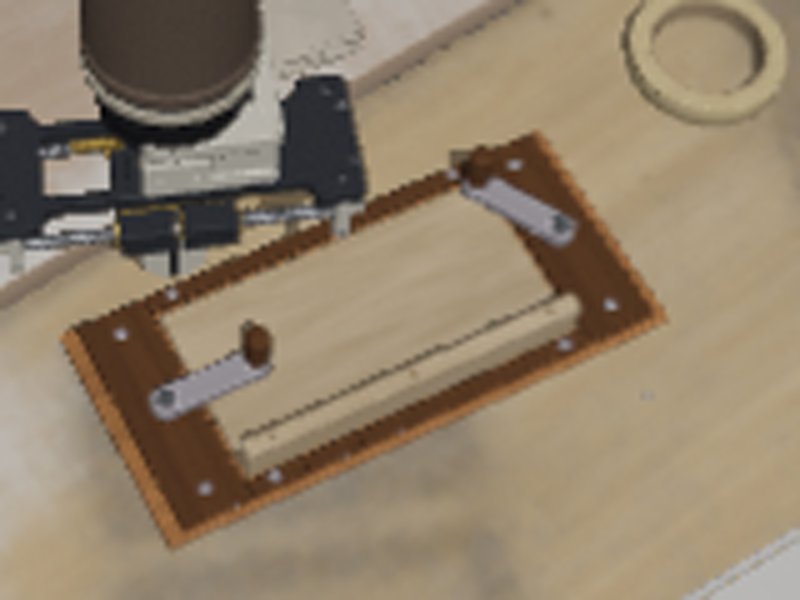

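View pics/top4.png

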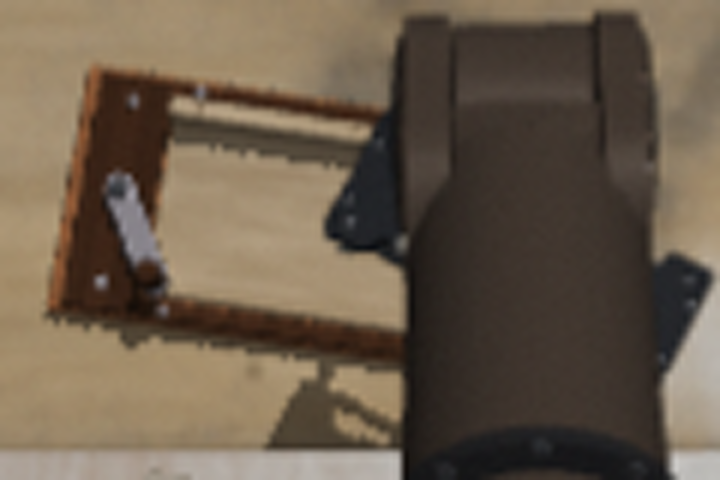

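The right bar is close to square in both the wrist and side views. I'll measure it from the side view, with the pivot at zoom (165,400) and the peg top at (258,334).

```bash
python3 - <<'E'
from plan import *
from h import *
d=np.load("side4.npz");w=np.load("wrist4.npz")
S=lambda x,y:(230+(x+.5)/5-.5,150+(y+.5)/5-.5)
def ang(p,g):
    v=(g-p)[:2];return np.hypot(*v),np.arctan2(-(v@fx),v@fy)
print(ang(px2w(d,S(165,400),.032)[0],px2w(d,S(258,334),.056)[0]))
p,g=px2w(w,(267,142),.032)[0],px2w(w,(192,172),.056)[0];print(p,g,ang(p,g))
E
python3 -m pendant '[[[-0.4,-0.8,0,0,0,1,1],[-0.4,-0.8,0,0,0,1,1],[-0.4,-0.8,0,0,0,0,1],[-0.3,-0.8,0,0,0,0,1],[-0.3,-0.8,0,0,0,0,1],[-0.2,-0.4,0,0,0,0,1],[0,0,0,0,0,0,1],[0,0,0,0,0,0,1]]]'
python3 - <<'E'
from plan import *
h=-.655;n=np.array([np.cos(h),np.sin(h)]);a=peg("L",1.01)-n*.036
to([*a,.135],[*a,.061])
E
```

```text
(np.float64(0.0600331098889194), np.float64(0.054059489676237055))
[ 0.61590636 -0.08424466  0.032     ] [ 0.62491776 -0.02753962  0.056     ] (np.float64(0.057416610325264385), np.float64(0.00840091484684346))
clock: 7.33
position: [0.6181, 0.1336, 0.1324]
ee_rot: [-2.976, 1.006, 0.001]
force: [-0.6, -0.6, -0.6]
width: 0.005
pos [0.6181 0.1336 0.1324] head -0.652 zdir [-0.  0. -1.] F [-0.6 -0.6 -0.6] w 0.004547798637342871 t 7.3333
[0.5767 0.1731 0.135 ] units [-1.42 -0.16 -0.06]
[0.5767 0.1731 0.061 ] units [0.   0.   1.85]
```

The right button measures 0.01 rad from the wrist view and 0.05 rad from the side view, well inside 0.21. Next I'll go to the left peg.

```bash
python3 -m pendant '[[[-0.7,-0.08,0,0,0,0,1],[-0.72,-0.08,0,0,0,0,1],[0,0,0,0,0,0,1],[0,0,0.6,0,0,0,1],[0,0,0.6,0,0,0,1],[0,0,0.6,0,0,0,1],[0,0,0,0,0,0,1],[0,0,0,0,0,0,1]]]'
python3 - <<'E'
from plan import *
import cv2
h=-.652;n=np.array([np.cos(h),np.sin(h)])
to(*[[*(peg("L",th)-n*.0175),.060] for th in (1.01,.75,.5,.25,0.0)])
d=arm.get_image("wrist");cv2.imwrite("pics/w5.png",d["img"][...,::-1])
E
```

```text
clock: 8.0
position: [0.5764, 0.1701, 0.0601]
ee_rot: [2.972, -1.012, -0.003]
force: [-0.1, 0.2, 0.5]
width: 0.004
pos [0.5764 0.1701 0.0601] head -0.656 zdir [-0.003 -0.002 -1.   ] F [-0.1  0.2  0.5] w 0.0042823193744761815 t 8.0
[0.5914 0.1618 0.06  ] units [ 0.42 -0.06  0.  ]
[0.5989 0.1488 0.06  ] units [0.35 0.14 0.  ]
[0.6091 0.1385 0.06  ] units [ 0.36  0.05 -0.  ]
[0.6215 0.1311 0.06  ] units [ 0.36 -0.04 -0.  ]
[0.6353 0.1269 0.06  ] units [ 0.34 -0.13 -0.  ]
```

View pics/w5.png

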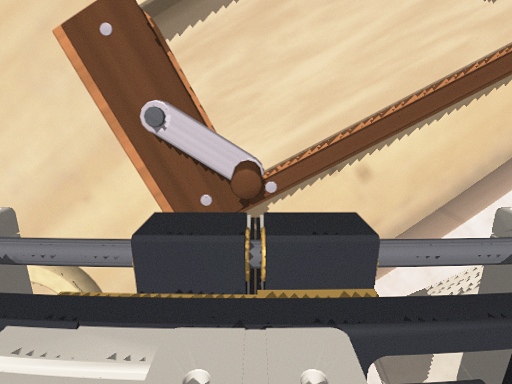

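The left peg at (246,181) is directly ahead of the finger. I'll push along the arc.

```bash
python3 -m pendant '[[[0.21,-0.03,0,0,0,0,1],[0.21,-0.03,0,0,0,0,1],[0.18,0.07,0,0,0,0,1],[0.17,0.07,0,0,0,0,1],[0.18,0.03,0,0,0,0,1],[0.18,0.02,0,0,0,0,1],[0.18,-0.02,0,0,0,0,1],[0.18,-0.02,0,0,0,0,1],[0.12,-0.04,0,0,0,0,1],[0.1,-0.04,0,0,0,0,1],[0.07,-0.03,0,0,0,0,1],[0.05,-0.02,0,0,0,0,1],[0,0,0,0,0,0,1],[0,0,0,0,0,0,1],[0,0,0,0,0,0,1]]]'
python3 - <<'E'
from plan import *
import cv2
h=-.652;n=np.array([np.cos(h),np.sin(h)])
to([*(peg("L",0)-n*.0175),.060])
d=arm.get_image("wrist");cv2.imwrite("pics/w6.png",d["img"][...,::-1])
E
```

```text
clock: 9.3
position: [0.6363, 0.129, 0.0608]
ee_rot: [-2.974, 1.01, -0.001]
force: [-0.4, 0.8, -0.2]
width: 0.005
pos [0.6363 0.129  0.0608] head -0.655 zdir [ 0.  0. -1.] F [-0.4  0.8 -0.2] w 0.004694235899645628 t 9.3
[0.6353 0.1269 0.06  ] units [0.01 0.05 0.02]
```

View pics/w6.png

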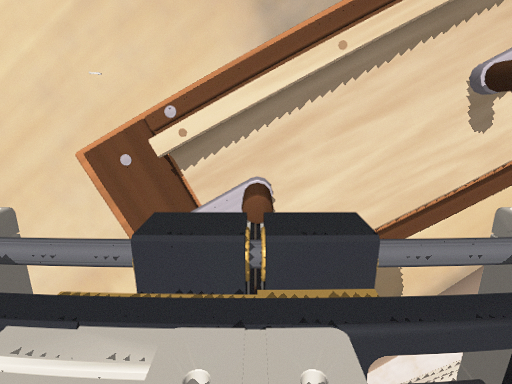

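The left bar is now over the board. I'll back off, lift and retreat towards the robot so the frame is clear in the images.

```bash
python3 -m pendant '[[[-0.4,0,0,0,0,0,1],[-0.5,0,0,0,0,0,1],[0,0,-0.9,0,0,0,1],[0,0,-0.9,0,0,0,1],[-0.6,-0.4,-0.9,0,0,0,1],[-0.8,-0.5,-0.5,0,0,0,1],[-0.8,-0.5,0,0,0,0,1],[0,0,0,0,0,0,1],[0,0,0,0,0,0,1],[0,0,0,0,0,0,1]]]'
python3 - <<'E'
from plan import *
import cv2
to()
for c in("wrist","side","top"):
    a=arm.get_image(c);np.savez(c+"7.npz",**a);s=a["img"]
    if c=="side":s=cv2.resize(s[150:270,230:390],None,fx=5,fy=5,interpolation=2)
    if c=="top":s=cv2.resize(s[120:200,175:295],None,fx=6,fy=6,interpolation=2)
    cv2.imwrite(f"pics/{c}7.png",s[...,::-1])
E
```

```text
clock: 10.18
position: [0.5729, 0.2451, 0.1846]
ee_rot: [2.974, -1.009, 0.0]
force: [-0.1, -0.7, 0.0]
width: 0.005
pos [0.5729 0.2451 0.1846] head -0.654 zdir [-0.    -0.001 -1.   ] F [-0.1 -0.7  0. ] w 0.005130035147183692 t 10.1833
```

View pics/wrist7.png

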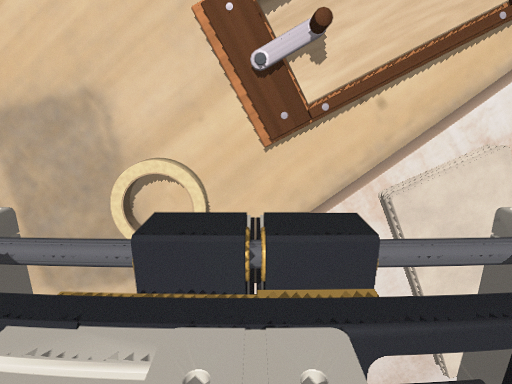

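View pics/side7.png

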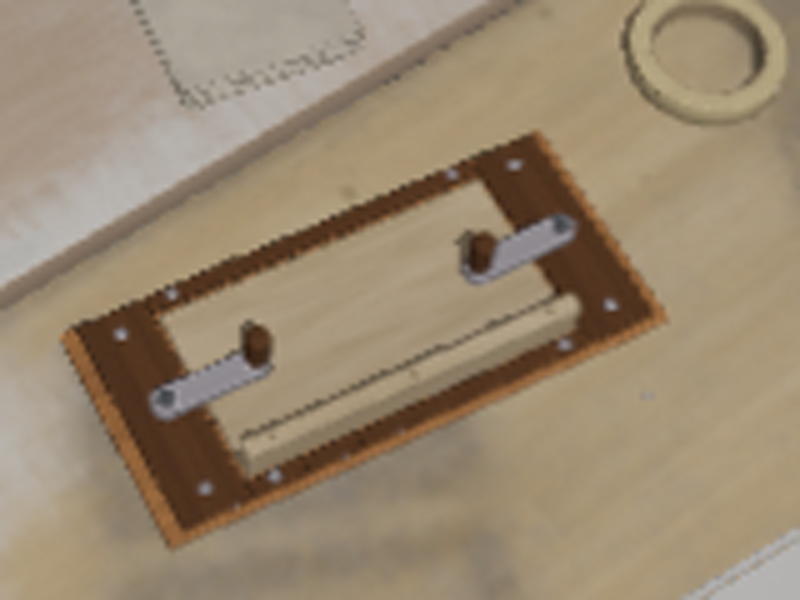

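View pics/top7.png

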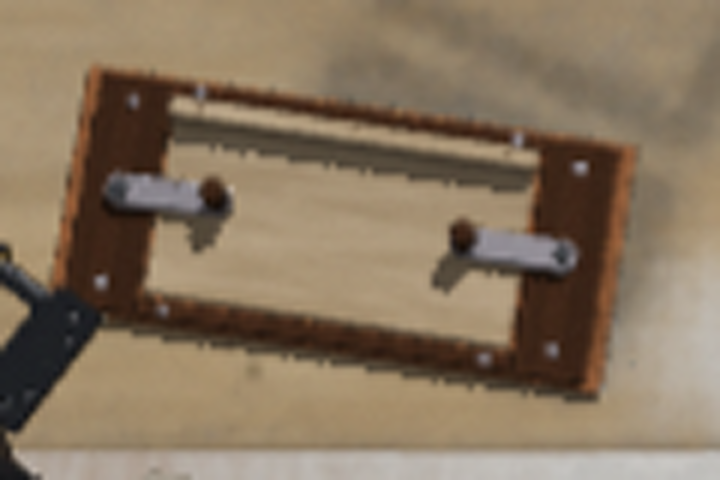

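All three views show both bars nearly in line across the board's ends. In the top zoom the pivots are at (118,188) and (563,255), and the pegs at (214,192) and (462,235). I'll measure the angles, the board and the loose items.

```bash
python3 - <<'E'
from plan import *
from h import *
def rep(nm,d,F,pl,pr,gl,gr):
    A,B=px2w(d,[F(*pl),F(*pr)],.032);G,H=px2w(d,[F(*gl),F(*gr)],.056)
    e=(A-B)[:2];e/=np.hypot(*e);x=np.array([e[1],-e[0]])
    v=(G-A)[:2];w=(H-B)[:2]
    print(nm,"sep",np.hypot(*(A-B)[:2]),"L",np.hypot(*v),np.arctan2(-(v@x),-(v@e)),"R",np.hypot(*w),np.arctan2(-(w@x),w@e))
T=lambda x,y:(175+(x+.5)/6-.5,120+(y+.5)/6-.5)
S=lambda x,y:(230+(x+.5)/5-.5,150+(y+.5)/5-.5)
rep("top",np.load("top7.npz"),T,(118,188),(563,255),(214,190),(462,234))
rep("side",np.load("side7.npz"),S,(563,227),(165,400),(481,243),(258,334))
w=np.load("wrist7.npz");p,g=px2w(w,(261,60),.032)[0],px2w(w,(320,17),.056)[0];v=(g-p)[:2]
print("wristL",p,np.hypot(*v),np.arctan2(-(v@fx),-(v@fy)))
# change of loose things/board: diff initial vs now
for c in("top","side"):
    a,b=np.load(c+"0.npz")["img"],np.load(c+"7.npz")["img"]
    df=(cv2.absdiff(a,b).max(2)>40).astype(np.uint8)
    n,_,st,ct=cv2.connectedComponentsWithStats(df)
    print(c,[(s[:4].tolist(),int(s[4])) for s in st[1:] if s[4]>15])
E
```

```text
top sep 0.2622407434000838 L 0.05913030395746447 -0.046125249023401683 R 0.05874123093294411 0.01911971855295052
side sep 0.2625526640632365 L 0.059527993128389835 0.008481255569956813 R 0.0600331098889194 0.05971877428271063
wristL [0.65722766 0.17453464 0.032     ] 0.05533684853765377 -0.07688883897944933
top [([106, 116, 127, 266], 11855), ([193, 149, 21, 23], 190), ([247, 157, 24, 23], 188), ([259, 185, 5, 5], 21), ([112, 233, 22, 43], 625), ([138, 288, 6, 24], 83), ([257, 289, 255, 95], 8229), ([226, 325, 26, 11], 35)]
side [([108, 0, 49, 38], 1031), ([167, 0, 23, 19], 271), ([193, 0, 10, 23], 131), ([313, 0, 89, 47], 2622), ([379, 31, 7, 12], 18), ([185, 53, 7, 7], 22), ([311, 52, 80, 88], 3274), ([152, 55, 14, 8], 53), ([146, 60, 10, 14], 42), ([203, 69, 5, 7], 21), ([0, 115, 21, 45], 507), ([324, 125, 11, 2], 19), ([353, 138, 5, 6], 20), ([320, 179, 22, 16], 112), ([321, 196, 9, 11], 66), ([333, 196, 8, 6], 32), ([252, 206, 6, 6], 25), ([253, 213, 18, 20], 128), ([275, 214, 10, 11], 57)]
```

Both angles are within about 0.08 rad in every view. Apart from the turn-buttons and the arm with its shadow, no changes show at the board, brush, scraper or tape. I'll hand the job in.

```bash
python3 -c "
from cell import arm
o=arm.observe();print(o['dq'].round(4));print(arm.sign_off())"
```

```text
[ 0.0026  0.0007 -0.0048 -0.0025 -0.0006 -0.002  -0.0016]
the job is handed in; nothing more can be done
None
```

Both turn-buttons now lie over the ends of the board, close to square, and the job was handed in at about 10.4 s of the 50 s allowed. I pushed each peg round its arc with the closed fingertips, then backed off, lifted clear and stopped the arm.

| Button | Top view | Side view | Wrist view | Limit |
|---|---|---|---|---|
| Left | -0.05 rad | +0.01 rad | -0.08 rad | ±0.21 rad |
| Right | +0.02 rad | +0.06 rad | +0.01 rad (taken before the left push) | ±0.21 rad |

- **Disagreement between views:** they differ by up to about 0.09 rad for the left button and 0.05 rad for the right. This is calibration and pixel-reading error, and every reading is well inside the limit.
- **Board and loose items:** comparing the first and last pictures showed changes only at the turn-buttons, the arm and its shadow. The board lay flat, and the brush and scraper had not moved. The tape also looked unmoved, but I did not measure it separately.
- **Forces:** the readings after each move stayed around 1 N. The sign-off gave no verdict.

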